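# Hook the tube rocker's return spring onto its anchor post

## Robot

A 6-joint arm with a two-finger parallel gripper is mounted at the origin on the work surface. World frame = base frame: x ahead of the robot, y to its left, z up, the work surface at z = 0. Lengths are in mm, angles in rad, forces in N, time in s.
With the tool pointing down it reaches from about 350 to 775 mm from the base axis. Payload 7.3 kg.
Tool frame: the origin (TCP) lies at the very end of the fingers, on their centre line; the grasp point (between the pads) lies 19 mm behind it; z points along the fingers, y is the line along which they close (so a half turn about z gives the same grasp; the last joint's range is limited). The gripper opens to 92 mm and grips with 3 to 60 N. Pads are 19 mm wide; open, the fingers measure 130 mm over their backs; the gripper's body (75 mm by 190 mm) begins 47 mm behind the grasp point.
Start: joints at [-1.39, 0.342, 1.524, -0, 1.275, -0.146], TCP at [168.555, -497.226, 226.741] pointing down, gripper open.
Joint ranges: [-2.53, 2.53], [-0.77, 2.02], [0.04, 2.7], [-1, 4.14], [0.28, 2.66], [-3.11, 3.11]. Speed limits (rad/s): [2.57, 2.57, 3.14, 3.14, 3.14, 3.14].

## Interface

Orientations are given as [roll, pitch, yaw] about the fixed x, y, z axes, in that order (R = Rz(yaw) Ry(pitch) Rx(roll)).
In Python, from plant import * gives the robot as it stands.
- The arm moves only by the tool arm_command, never from a script. Its arguments are lists of equal length, an entry for each row: "gripper": the finger opening in mm, from 0 to 91.8; "dp": the shift along the tool's x, y, z in units of 25 mm (1.0 is 25 mm), a list of three; "twist": the turn about the tool's z in units of 5 degrees (1.0 is 5 degrees). A call has exactly 5 rows; each row shifts and turns the commanded pose from where the row before left it, along the tool's axes as they then stand; what a row does not reach is not made up. A row lasts 1/8 s, in which the tool goes at most 62.5 mm and 10.7 degrees, less where a joint would pass 70% of its speed; a pose out of reach is approached as far as the arm can. A call is refused whole if a number of a shift passes 1 or a number of a turn 1, either way. A call with a gripper value outside its range is refused whole. The fingers move at their own pace and stop on an object; the grip force is fixed at half the most. Time passes only in rows, so rows that do not move let the fingers close, or fill a call up. It gives the time, the measured TCP pose, the force, the opening and the grip force at its end, in the units of the state.
- get_obs(): the state, without advancing time (a new reading comes with each control period).
- capture(name): name is "side" or "top"; returns the picture (384x512x3 uint8, red, green, blue); there is no depth.
- get_calibration(name): a dict with "mtx" (3x3 intrinsics, pixels), "position" and "attitude" of the camera in the world. Camera axes: x right, y down, z forward; pixel columns grow to the right and rows downward; lengths in mm; the calibration is good to about 2 mm. A picture is of the moment at which its call begins. get_calibration takes no time and is no camera call.
- close_job(): hands the job in; it is judged then, once.
The state is a dict: "time": time; "joint_positions": joint angles; "dq": joint speeds; "tau": joint torques, N m; "tool_pos": TCP position; "tcp_rot": TCP orientation; "contact_force": force on the tool from outside, world axes, zero at the start; "moment": the same for the moment, N m; "grip_width": finger opening in mm; "finger_force": force on a finger pad.
Only numpy, scipy, OpenCV 4.12 (cv2) and the standard library are available. Lean on these libraries where they do the work, as an engineer would, in place of code of your own. Each camera call takes 0.05 s, during which the arm holds its last target. There are 200 camera calls.

## Task

The return spring of the opened tube rocker is unhooked: pick up the spring puller, put its tip through the eye on the spring's hook end, stretch the spring and catch its hook behind the anchor post, so that the post alone holds the spring stretched. Do not touch the hook end with the gripper and do not overstretch the spring or force the hook where it meets something; leave the two bottles and the test cassette where they stand. Finally lay the puller down flat on the pad, clear of the rocker.

Things in the scene. Friction and masses are not known exactly. Their poses are not given: they have to be found in the camera images.
- chassis: Grey base plate of an opened tube rocker, fixed, 300 x 160 x 10 mm. Origin on the table; x = direction in which the spring is pulled, z up; the plate spans x -160 to +140, y -105 to +55 mm. The spring's lug is the pin at x -125, y 0. Motor and gearbox, top 41 mm above the table, at x -140 to -35, y +16 to +50 mm. The anchor post stands on the line y = 0 (see slot_near, slot_far, spring_lug).
- slot_near (a point): On the plate's top at chassis x +3, y 0: the nearest place the anchor post can have. The post is steel, 10 mm thick with a 13 mm head, top 37 mm above the table. It stands on a tension adjuster set anywhere along chassis x from here to slot_far; this setting is not measured: it must be seen or felt.
- slot_far (a point): On the plate's top at chassis x +43, y 0: the farthest place the anchor post can have. On the adjuster, beyond the post and moving with it, is a steel keeper bar, top 32 mm above the table, spanning chassis y -6 to +4 mm and from 21 to 51 mm farther along chassis x than the post's axis.
- spring_lug (a point): The spring's fixed end, at chassis x -125, y 0, 26 mm above the table; the spring turns about it in the level plane. The hook gets behind the post only through the gap between post and keeper, moving to chassis +y while pulled 6 to 10 mm past its seat. Pulled less, its side meets the post, pulled more, its tip meets the keeper, both about 16 mm short of y = 0.
- spring_hook: Spring's hook end: level steel wire 5 mm thick, always 26 mm above the table. Origin: centre of the round bend (outer radius 10.5 mm), on the post's axis when hooked on, 115 mm + stretch from the lug; x along the spring away from the lug, z up. The bend goes from the wire's tip at x 2, y 8 round the +x side to y -8 and back to the coil; open to -x and +y. Eye centre at x 30, y -24 mm.
- spring_eye (a point): Centre of the closed, level pulling eye beyond the hook, 26 mm above the table; ring of 5 mm wire with a 19 mm wide hole, for the puller's tip.
- spring_swing (a joint): Angle of the spring about the lug (rad), positive turns the hook to chassis +y; 0 = spring along chassis x, as it lies when hooked on the post. Starts at -0.42 to -0.24. Little friction.
- spring_stretch (a joint): Stretch of the spring (m), 0 at rest. Pull in N = 2.2 + 180 x stretch. Hooked on the post it is 0.013 to 0.053, depending on the adjuster; more than 0.075 spoils the spring. When the hook meets the post's side or the keeper, do not force it: more than 20 N between puller and hook end bends it.
- puller: Spring puller lying on the pad: black handle 80 x 24 x 28 mm, steel shank of 8 mm diameter with its end bent down. Origin under the middle of the handle; x points along the shank to the tip, z up. The shank's axis is 20 mm above the handle's underside and reaches x = 110 mm; mass 0.11 to 0.22 kg. Grip the handle across, from above.
- puller_tip (a point): Lowest point of the puller's bent-down tip, at puller x = 107, y = 0, z = 3 mm; the tip is 8 mm thick, rounded, and reaches 13 mm below the shank's underside.
- reagent_a: Reagent bottle with blue cap, 32 mm diameter, 66 mm tall, origin under its centre. Leave alone.
- reagent_b: Reagent bottle with white cap, 32 mm diameter, 66 mm tall, origin under its centre. Leave alone.
- cassette: White test cassette, 75 x 75 x 18 mm, origin under its centre. Leave alone.
Mind the look-alikes: they are no part of the job. Several things look just like the puller: the one meant starts farthest from the robot's base.

How it is judged:
By the outcome, as a careful person would: the job done as asked, in the order asked, and still so for the second after the job is handed in, with the robot touching nothing.
It also fails if it takes over 72 s, if anything falls off the work surface, if the arm or the gripper's body presses on something with over 40 N, if the wrist force passes 120 N, or if a joint passes its speed limit or range.

## Working session

There is one attempt and no reset: what is moved stays moved. The work goes in short steps, Python scripts to look and compute and a tool call to move; the robot and the scene stay as the last step left them, time stands still between calls to the robot, and variables do not carry over. Pictures are saved under pics/ and viewed, at most 10 in all, crops included, and the job is handed in when it is done.

Besides the shell and the picture viewer there is one more tool, called after ">>>" as name(argument=value, ...), one argument or row to a line, values as JSON. arm_command: Moves the arm, as the interface text tells. Its arguments: {"type":"object","properties":{"gripper":{"type":"array"},"dp":{"type":"array"},"twist":{"type":"array"}},"required":["gripper","dp","twist"]}

```bash
mkdir -p pics; ls
python3 - <<'E'
from plant import *
import cv2
for n in("top","side"):
    im=capture(n); cv2.imwrite(f"pics/{n}0.png",im[:,:,::-1]); print(n,get_calibration(n))
print(get_obs())
E
```

```text
pics
top {'mtx': array([[435.89659648,   0.        , 244.92351496],
       [  0.        , 435.89659648, 189.55007369],
       [  0.        ,   0.        ,   1.        ]]), 'position': array([ 365.87350507,   45.6101206 , 1085.06956261]), 'attitude': array([-2.96563412e+00,  2.35712941e-03, -1.57935053e+00])}
side {'mtx': array([[383.27196929,   0.        , 262.8628234 ],
       [  0.        , 383.27196929, 188.33653294],
       [  0.        ,   0.        ,   1.        ]]), 'position': array([410.55472544, 808.26573015, 619.28249802]), 'attitude': array([-2.18519158, -0.01543378, -2.96080343])}
{'time': 0.1, 'joint_positions': array([-1.39001745e+00,  3.42640768e-01,  1.52491413e+00, -5.48806505e-05,
        1.27537704e+00, -1.46017717e-01]), 'dq': array([-0.00046507, -0.00136542, -0.00233846,  0.00024045,  0.00096666,
       -0.00014601]), 'tau': array([ 1.85691286e-03, -4.32002950e+01, -2.44694710e+01,  7.19443965e-02,
        5.25439787e-02, -3.96324151e-05]), 'tool_pos': array([ 168.46240442, -496.86269529,  226.12339215]), 'tcp_rot': array([-3.14025998e+00, -1.42941926e-04,  3.26812515e-01]), 'contact_force': array([-0.00613011,  0.25536094,  0.33917862]), 'moment': array([0.0413607 , 0.01023889, 0.06699345]), 'finger_force': 0.0, 'grip_width': 92.03855233926198}
```

View pics/top0.png

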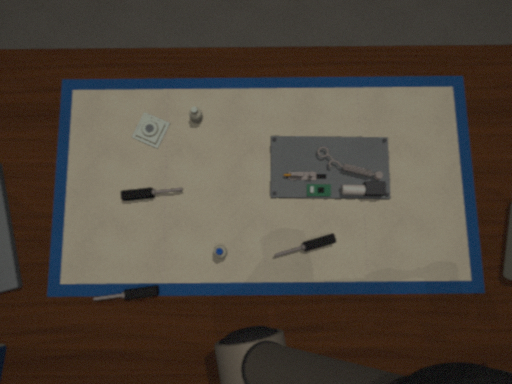

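View pics/side0.png

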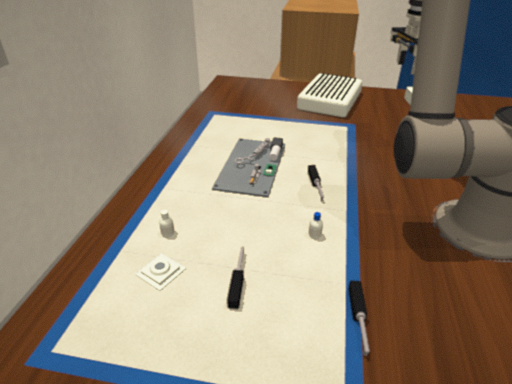

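The top view shows three puller-like things at about (152,193), (305,246) and (127,294). The one at (152,193) looks farthest from the base. I'll check that with numbers and a crop.

```bash
cat > h.py <<'E'
from plant import *
import cv2, numpy as np
from scipy.spatial.transform import Rotation as R
def cam(n):
    c=get_calibration(n); return c["mtx"],np.array(c["position"]),R.from_euler("xyz",c["attitude"]).as_matrix()
def px2w(n,u,v,z):
    K,p,A=cam(n); d=A@np.linalg.inv(K)@[u,v,1]; return p+d*(z-p[2])/d[2]
def w2px(n,P):
    K,p,A=cam(n); q=K@(A.T@(np.array(P,float)-p)); return q[:2]/q[2]
def crop(n,im,x0,y0,x1,y1,s,f=None):
    c=cv2.resize(im[y0:y1,x0:x1,::-1],None,fx=s,fy=s,interpolation=cv2.INTER_CUBIC); return c
E
python3 - <<'E'
from h import *
for u,v in [(138,194),(182,190),(319,242),(275,257),(142,293),(95,298)]:
    w=px2w("top",u,v,18); print(u,v,w.round(),np.hypot(*w[:2]).round())
for u,v in [(274,139),(385,140),(388,199),(270,198)]: print(px2w("top",u,v,10).round())
im=cv2.imread("pics/top0.png")[:,:,::-1]
a=crop("top",im,262,130,394,204,6)
b=crop("top",im,112,172,192,212,6)
b=cv2.copyMakeBorder(b[:150*2],0,0,0,a.shape[1]-b.shape[1],0)
out=np.vstack([a[:444],b[60:210]]);cv2.imwrite("pics/c0.png",out);print(out.shape)
E
```

```text
138 194 [547. 312.  18.] 630.0
182 190 [556. 203.  18.] 592.0
319 242 [ 424. -133.   18.] 445.0
275 257 [389. -25.  18.] 390.0
142 293 [307. 294.  18.] 425.0
95 298 [296. 406.  18.] 503.0
[688. -29.  10.]
[ 682. -312.   10.]
[ 530. -310.   10.]
[535. -16.  10.]
(594, 792, 3)
```

View pics/c0.png

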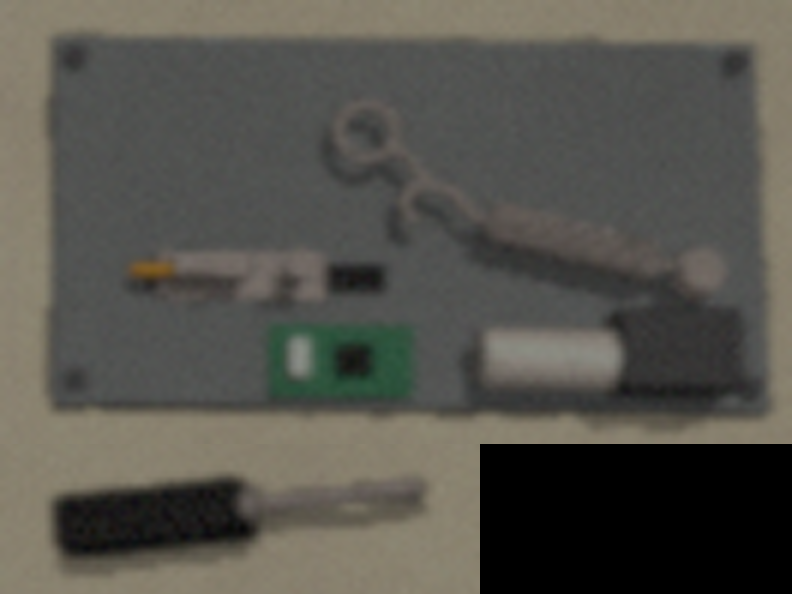

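Candidates are (138,194) at 630 mm, (319,242) at 445 mm and (142,293) at 425 mm from the base. The first is the farthest, and the crop confirms its handle and bent shank, with the tip to the right at full pixel (183,190). In the chassis crop, the lug is at (700,270), the eye at (363,132) and the adjuster spans 130–385. Next I'll fit the chassis and look for the post.

```bash
cat >> h.py <<'E'
def fit2(a,b):  # rigid a->b
    a=np.array(a,float);b=np.array(b,float);ca,cb=a.mean(0),b.mean(0)
    t=np.arctan2(*(lambda p,q:(np.sum(p[:,0]*q[:,1]-p[:,1]*q[:,0]),np.sum(p*q)))(a-ca,b-cb))
    Q=np.array([[np.cos(t),-np.sin(t)],[np.sin(t),np.cos(t)]]);return t,cb-Q@ca,Q
E
python3 - <<'E'
from h import *
im=np.mean([capture("top") for _ in range(16)],0); np.save("top.npy",im)
g=im.astype(np.float32)
a=np.array([(52,37),(755,44),(768,408),(50,408)])/6+[262,130]-0.42
b=[(140,-105),(-160,-105),(-160,55),(140,55)]
w=[px2w("top",u,v,10)[:2] for u,v in a]
t,o,Q=fit2(b,w); print("t",t,"o",o,"res",(np.array(b)@Q.T+o-w).round(1).tolist())
# lug check
print("lug px",w2px("top",[*(Q@[-125,0]+o),30]))
np.savez("ch.npz",t=t,o=o,Q=Q)
x0,y0,s=278,145,12
c=np.clip(crop("top",np.clip(g*1.6,0,255).astype(np.uint8),x0,y0,344,186,s),0,255)
for S in (3,13,23,33,43):
    u,v=w2px("top",[*(Q@[S,0]+o),37]); p=(int((u-x0+.5)*s),int((v-y0+.5)*s)); print(S,p)
    cv2.line(c,(p[0],400),(p[0],420),(0,255,0),1)
e=np.array([363,132])/6+[262,130]-.42; h=px2w("top",*e,26)[:2]; print("eye ch",Q.T@(h-o), h)
cv2.imwrite("pics/c1.png",c);print(c.shape)
E
```

```text
t 1.5535750055732316 o [ 589.2914654  -156.71295024] res [[0.3, 1.0], [1.0, 0.6], [-1.9, -1.5], [0.6, -0.1]]
lug px [377.59967205 174.9666898 ]
3 (585, 353)
13 (536, 353)
23 (487, 352)
33 (438, 352)
43 (389, 351)
eye ch [ 10.10283267 -59.61892431] [ 649.07552475 -147.63828155]
(492, 792, 3)
```

View pics/c1.png

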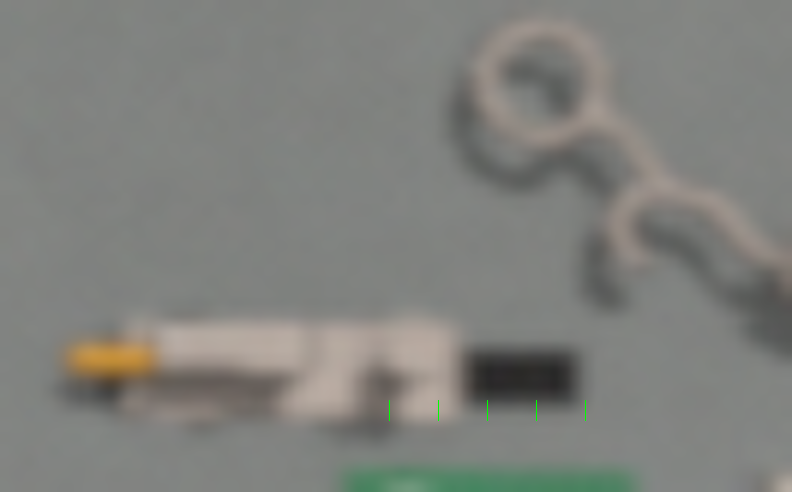

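The enlarged crop shows the keeper at x≈160–310, the slot at 470–575 and the post head around x≈413. That puts the post at about S=38. Next I'll take intensity profiles and plan the approach to the puller.

```bash
cat >> h.py <<'E'
def plan(xyz,yaw,n,fr=None):
    """rows from measured (or given) pose to target; prints dp (25mm) and twist (5deg)"""
    if fr is None:
        ob=get_obs(); p=np.array(ob["tool_pos"]); y=ob["tcp_rot"][2]
    else: p,y=np.array(fr[:3],float),fr[3]
    d=(np.array(xyz,float)-p)/n; dy=(yaw-y)/n
    for i in range(n):
        yy=y+dy*i
        c,s=np.cos(yy),np.sin(yy)
        print(i,[round(v/25,2) for v in (c*d[0]+s*d[1], s*d[0]-c*d[1], -d[2])], round(-np.degrees(dy)/5,2))
E
python3 - <<'E'
from h import *
im=np.load("top.npy").mean(2)
z=np.load("ch.npz");Q,o=z["Q"],z["o"]
for zz,y in((32,-1),(32,-4),(37,0),(37,-4),(37,3)):
    xs=np.arange(20,100,2.); P=np.array([w2px("top",[*(Q@[x,y]+o),zz]) for x in xs],np.float32)
    v=cv2.remap(im.astype(np.float32),P[:,0:1].copy(),P[:,1:2].copy(),cv2.INTER_LINEAR).ravel()
    print(zz,y,[f"{int(a)}:{int(b)}" for a,b in zip(xs,v)])
h1=px2w("top",121.7-.4,195.5-.4,20);h2=px2w("top",154-.4,192.7-.4,22);t=px2w("top",182.4,189.8,18)
print(h1,h2,t,"len",np.linalg.norm(t-h1))
d=t-h1; print("yaw",np.arctan2(-d[1],-d[0])); hc=t-d/np.linalg.norm(d)*107; print("centre",hc,(h1+h2)/2)
plan([*hc[:2],120],np.arctan2(-d[1],-d[0]),38)
E
```

```text
32 -1 ['20:49', '22:50', '24:54', '26:63', '28:78', '30:95', '32:103', '34:106', '36:106', '38:106', '40:105', '42:99', '44:95', '46:97', '48:100', '50:103', '52:105', '54:105', '56:101', '58:99', '60:101', '62:106', '64:107', '66:106', '68:106', '70:105', '72:104', '74:103', '76:103', '78:102', '80:102', '82:102', '84:103', '86:103', '88:99', '90:93', '92:86', '94:88', '96:87', '98:83']
32 -4 ['20:75', '22:75', '24:76', '26:80', '28:87', '30:96', '32:103', '34:104', '36:105', '38:104', '40:103', '42:100', '44:98', '46:99', '48:100', '50:103', '52:104', '54:103', '56:100', '58:98', '60:100', '62:105', '64:106', '66:105', '68:105', '70:105', '72:105', '74:105', '76:105', '78:105', '80:104', '82:104', '84:104', '86:105', '88:101', '90:96', '92:91', '94:92', '96:86', '98:79']
37 0 ['20:50', '22:50', '24:53', '26:58', '28:72', '30:89', '32:100', '34:105', '36:106', '38:106', '40:106', '42:101', '44:97', '46:95', '48:99', '50:102', '52:105', '54:105', '56:102', '58:99', '60:99', '62:104', '64:106', '66:106', '68:106', '70:105', '72:105', '74:103', '76:103', '78:103', '80:102', '82:102', '
[... 2792 characters left out ...]
1)] -0.4
27 [np.float64(0.93), np.float64(0.13), np.float64(0.11)] -0.4
28 [np.float64(0.92), np.float64(0.16), np.float64(0.11)] -0.4
29 [np.float64(0.92), np.float64(0.19), np.float64(0.11)] -0.4
30 [np.float64(0.91), np.float64(0.22), np.float64(0.11)] -0.4
31 [np.float64(0.9), np.float64(0.26), np.float64(0.11)] -0.4
32 [np.float64(0.89), np.float64(0.29), np.float64(0.11)] -0.4
33 [np.float64(0.88), np.float64(0.32), np.float64(0.11)] -0.4
34 [np.float64(0.87), np.float64(0.35), np.float64(0.11)] -0.4
35 [np.float64(0.86), np.float64(0.38), np.float64(0.11)] -0.4
36 [np.float64(0.84), np.float64(0.41), np.float64(0.11)] -0.4
37 [np.float64(0.83), np.float64(0.44), np.float64(0.11)] -0.4
```

>>> arm_command(
  gripper=[91.8,91.8,91.8,91.8,91.8],
  dp=[
    [0.85,-0.6,0.1],
    [0.85,-0.6,0.1],
    [0.85,-0.6,0.1],
    [0.85,-0.55,0.1],
    [0.85,-0.55,0.1],
  ],
  twist=[-0.4,-0.4,-0.4,-0.4,-0.4],
)

```text
time: 1.52
tool_pos: [239.0, -388.7, 214.2]
tcp_rot: [3.141, -0.0, 0.502]
contact_force: [-0.1, 0.1, 0.1]
grip_width: 92.0
finger_force: 0.0
```

>>> arm_command(
  gripper=[91.8,91.8,91.8,91.8,91.8],
  dp=[
    [0.85,-0.55,0.1],
    [0.85,-0.5,0.1],
    [0.85,-0.45,0.1],
    [0.85,-0.45,0.1],
    [0.85,-0.4,0.1],
  ],
  twist=[-0.4,-0.4,-0.4,-0.4,-0.4],
)

```text
time: 2.15
tool_pos: [296.7, -281.8, 201.8]
tcp_rot: [3.141, 0.0, 0.677]
contact_force: [0.8, 0.0, -0.5]
grip_width: 91.7
finger_force: 0.0
```

>>> arm_command(
  gripper=[91.8,91.8,91.8,91.8,91.8],
  dp=[
    [0.85,-0.4,0.1],
    [0.85,-0.35,0.1],
    [0.85,-0.35,0.1],
    [0.9,-0.3,0.1],
    [0.9,-0.3,0.1],
  ],
  twist=[-0.4,-0.4,-0.4,-0.4,-0.4],
)

```text
time: 2.78
tool_pos: [347.8, -176.7, 189.3]
tcp_rot: [3.141, 0.0, 0.851]
contact_force: [0.4, 0.3, 0.5]
grip_width: 91.5
finger_force: 0.0
```

>>> arm_command(
  gripper=[91.8,91.8,91.8,91.8,91.8],
  dp=[
    [0.9,-0.25,0.1],
    [0.9,-0.2,0.1],
    [0.9,-0.15,0.1],
    [0.9,-0.15,0.1],
    [0.9,-0.1,0.1],
  ],
  twist=[-0.4,-0.4,-0.4,-0.4,-0.4],
)

```text
time: 3.4
tool_pos: [399.2, -74.2, 176.8]
tcp_rot: [3.141, -0.0, 1.026]
contact_force: [-0.4, 0.1, 0.7]
grip_width: 92.0
finger_force: 0.0
```

Run:
```python
from h import *
o=get_obs();print(o["time"],o["tool_pos"],o["tcp_rot"],o["joint_positions"])
plan([547.5,309,110],1.652,20)
```

```text
3.4 [399.18648894 -74.19835368 176.77305182] [ 3.14109337e+00 -1.27641762e-05  1.02607287e+00] [-3.73013423e-01  1.79161104e-01  1.90244174e+00 -8.34004565e-05
  1.05949569e+00  1.71750830e-01]
0 [np.float64(0.81), np.float64(-0.14), np.float64(0.13)] -0.36
1 [np.float64(0.81), np.float64(-0.12), np.float64(0.13)] -0.36
2 [np.float64(0.82), np.float64(-0.09), np.float64(0.13)] -0.36
3 [np.float64(0.82), np.float64(-0.07), np.float64(0.13)] -0.36
4 [np.float64(0.82), np.float64(-0.04), np.float64(0.13)] -0.36
5 [np.float64(0.82), np.float64(-0.02), np.float64(0.13)] -0.36
6 [np.float64(0.82), np.float64(0.01), np.float64(0.13)] -0.36
7 [np.float64(0.82), np.float64(0.04), np.float64(0.13)] -0.36
8 [np.float64(0.82), np.float64(0.06), np.float64(0.13)] -0.36
9 [np.float64(0.82), np.float64(0.09), np.float64(0.13)] -0.36
10 [np.float64(0.81), np.float64(0.11), np.float64(0.13)] -0.36
11 [np.float64(0.81), np.float64(0.14), np.float64(0.13)] -0.36
12 [np.float64(0.81), np.float64(0.16), np.float64(0.13)] -0.36
13 [np.float64(0.8), np.float64(0.19), np.float64(0.13)] -0.36
14 [np.float64(0.79), np.float64(0.21), np.float64(0.13)] -0.36
15 [np.float64(0.79), np.float64(0.24), np.float64(0.13)] -0.36
16 [np.float64(0.78), np.float64(0.26), np.float64(0.13)] -0.36
17 [np.float64(0.77), np.float64(0.29), np.float64(0.13)] -0.36
18 [np.float64(0.76), np.float64(0.31), np.float64(0.13)] -0.36
19 [np.float64(0.75), np.float64(0.33), np.float64(0.13)] -0.36
```

>>> arm_command(
  gripper=[91.8,91.8,91.8,91.8,91.8],
  dp=[
    [0.81,-0.14,0.13],
    [0.81,-0.12,0.13],
    [0.82,-0.09,0.13],
    [0.82,-0.07,0.13],
    [0.82,-0.04,0.13],
  ],
  twist=[-0.36,-0.36,-0.36,-0.36,-0.36],
)

```text
time: 4.03
tool_pos: [436.3, 21.5, 160.4]
tcp_rot: [3.141, 0.0, 1.183]
contact_force: [0.1, -0.1, -0.3]
grip_width: 91.9
finger_force: 0.0
```

>>> arm_command(
  gripper=[91.8,91.8,91.8,91.8,91.8],
  dp=[
    [0.82,-0.02,0.13],
    [0.82,0.01,0.13],
    [0.82,0.04,0.13],
    [0.82,0.06,0.13],
    [0.82,0.09,0.13],
  ],
  twist=[-0.36,-0.36,-0.36,-0.36,-0.36],
)

```text
time: 4.65
tool_pos: [473.5, 117.4, 144.1]
tcp_rot: [3.141, 0.0, 1.34]
contact_force: [-1.3, -0.4, -0.1]
grip_width: 92.4
finger_force: 0.0
```

>>> arm_command(
  gripper=[91.8,91.8,91.8,91.8,91.8],
  dp=[
    [0.81,0.11,0.13],
    [0.81,0.14,0.13],
    [0.81,0.16,0.13],
    [0.8,0.19,0.13],
    [0.79,0.21,0.13],
  ],
  twist=[-0.36,-0.36,-0.36,-0.36,-0.36],
)

```text
time: 5.28
tool_pos: [510.5, 213.7, 127.6]
tcp_rot: [-3.142, 0.0, 1.498]
contact_force: [0.2, 0.5, 0.6]
grip_width: 92.1
finger_force: 0.0
```

>>> arm_command(
  gripper=[91.8,91.8,91.8,91.8,91.8],
  dp=[
    [0.79,0.24,0.13],
    [0.78,0.26,0.13],
    [0.77,0.29,0.13],
    [0.76,0.31,0.13],
    [0.75,0.33,0.13],
  ],
  twist=[-0.36,-0.36,-0.36,-0.36,-0.36],
)

```text
time: 5.9
tool_pos: [547.2, 309.6, 111.2]
tcp_rot: [-3.141, 0.0, 1.655]
contact_force: [0.5, 0.4, -0.1]
grip_width: 91.5
finger_force: 0.0
```

Run:
```python
from h import *
o=get_obs();print(o["time"],o["tool_pos"],o["tcp_rot"],o["joint_positions"])
im=capture("side"); cv2.imwrite("pics/s1.png",crop("side",im,140,170,340,320,4))
# expected px of puller features in side, from top estimate
hc=np.array([547.5,309]);a=1.652-np.pi;d=np.array([np.cos(a),np.sin(a)])
for n,x,z in(("rear",-40,28),("front",40,28),("tip",107,20)): print(n,(w2px("side",[*(hc+d*x),z])-[140,170])*4)
plan([547.5,309,5],1.652,5)
```

```text
5.9 [547.24843438 309.64708658 111.23720642] [-3.14135075e+00  2.15675452e-04  1.65537363e+00] [ 3.93172861e-01  6.32746892e-01  1.37196481e+00 -1.45481234e-04
  1.13717693e+00  3.08656729e-01]
rear [369.44378291 510.82312109]
front [394.792302   386.59837092]
tip [413.2314584  307.75398884]
0 [np.float64(-0.02), np.float64(-0.0), np.float64(0.85)] 0.01
1 [np.float64(-0.02), np.float64(-0.0), np.float64(0.85)] 0.01
2 [np.float64(-0.02), np.float64(-0.0), np.float64(0.85)] 0.01
3 [np.float64(-0.02), np.float64(-0.0), np.float64(0.85)] 0.01
4 [np.float64(-0.02), np.float64(-0.0), np.float64(0.85)] 0.01
```

View pics/s1.png

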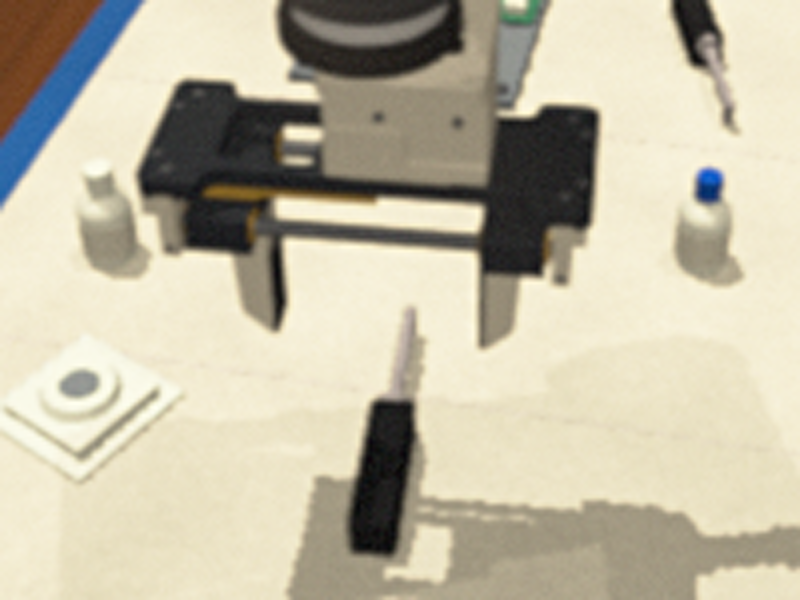

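The side crop shows the handle at (355–415, 400–550), which matches the prediction to a few mm, so I'll descend and grip.

>>> arm_command(
  gripper=[91.8,91.8,91.8,91.8,91.8],
  dp=[
    [0.04,0,0.85],
    [0,0,0.85],
    [0,0,0.85],
    [0,0,0.85],
    [0,0,0.83],
  ],
  twist=[0,0,0,0,0],
)

```text
time: 6.58
tool_pos: [546.8, 309.5, 5.0]
tcp_rot: [-3.141, 0.0, 1.654]
contact_force: [0.6, -0.4, 0.1]
grip_width: 91.8
finger_force: 0.0
```

>>> arm_command(
  gripper=[15,15,15,15,15],
  dp=[
    [0,0,0],
    [0,0,0],
    [0,0,0],
    [0,0,0],
    [0,0,0],
  ],
  twist=[0,0,0,0,0],
)

```text
time: 7.2
tool_pos: [547.1, 309.4, 6.4]
tcp_rot: [3.141, -0.0, 1.653]
contact_force: [-0.6, 0.7, -0.8]
grip_width: 46.4
finger_force: 0.0
```

>>> arm_command(
  gripper=[15,15,15,15,15],
  dp=[
    [0,0,0],
    [0,0,0],
    [0,0,0],
    [0,0,0],
    [0,0,0],
  ],
  twist=[0,0,0,0,0],
)

```text
time: 7.82
tool_pos: [547.0, 309.3, 6.0]
tcp_rot: [3.141, 0.0, 1.653]
contact_force: [0.7, -0.1, 0.2]
grip_width: 24.0
finger_force: 30.0
```

Gripped: 24.0 mm opening at 30 N. Next, lift and go above the eye.

Run:
```python
from h import *
plan([661.9,-41.4,80],1.45,15,fr=[547,309.3,106,1.653])
```

```text
0 [np.float64(-0.96), np.float64(0.23), np.float64(0.07)] 0.16
1 [np.float64(-0.95), np.float64(0.24), np.float64(0.07)] 0.16
2 [np.float64(-0.95), np.float64(0.25), np.float64(0.07)] 0.16
3 [np.float64(-0.95), np.float64(0.27), np.float64(0.07)] 0.16
4 [np.float64(-0.94), np.float64(0.28), np.float64(0.07)] 0.16
5 [np.float64(-0.94), np.float64(0.29), np.float64(0.07)] 0.16
6 [np.float64(-0.94), np.float64(0.31), np.float64(0.07)] 0.16
7 [np.float64(-0.93), np.float64(0.32), np.float64(0.07)] 0.16
8 [np.float64(-0.93), np.float64(0.33), np.float64(0.07)] 0.16
9 [np.float64(-0.92), np.float64(0.34), np.float64(0.07)] 0.16
10 [np.float64(-0.92), np.float64(0.36), np.float64(0.07)] 0.16
11 [np.float64(-0.91), np.float64(0.37), np.float64(0.07)] 0.16
12 [np.float64(-0.91), np.float64(0.38), np.float64(0.07)] 0.16
13 [np.float64(-0.9), np.float64(0.39), np.float64(0.07)] 0.16
14 [np.float64(-0.9), np.float64(0.4), np.float64(0.07)] 0.16
```

>>> arm_command(
  gripper=[15,15,15,15,15],
  dp=[
    [0,0,-0.4],
    [0,0,-0.9],
    [0,0,-0.9],
    [0,0,-0.9],
    [0,0,-0.9],
  ],
  twist=[0,0,0,0,0],
)

```text
time: 8.45
tool_pos: [546.7, 309.3, 107.2]
tcp_rot: [3.142, -0.0, 1.653]
contact_force: [-0.1, -0.2, -0.7]
grip_width: 23.9
finger_force: 30.0
```

>>> arm_command(
  gripper=[15,15,15,15,15],
  dp=[
    [-0.96,0.23,0.07],
    [-0.95,0.24,0.07],
    [-0.95,0.25,0.07],
    [-0.95,0.27,0.07],
    [-0.94,0.28,0.07],
  ],
  twist=[0.16,0.16,0.16,0.16,0.16],
)

```text
time: 9.07
tool_pos: [585.2, 191.7, 97.7]
tcp_rot: [3.141, -0.0, 1.583]
contact_force: [-0.2, 0.9, -0.5]
grip_width: 23.7
finger_force: 30.0
```

>>> arm_command(
  gripper=[15,15,15,15,15],
  dp=[
    [-0.94,0.29,0.07],
    [-0.94,0.31,0.07],
    [-0.93,0.32,0.07],
    [-0.93,0.33,0.07],
    [-0.92,0.34,0.07],
  ],
  twist=[0.16,0.16,0.16,0.16,0.16],
)

```text
time: 9.7
tool_pos: [623.2, 74.6, 88.9]
tcp_rot: [3.141, 0.0, 1.513]
contact_force: [0.9, -0.7, -1.1]
grip_width: 24.1
finger_force: 30.0
```

>>> arm_command(
  gripper=[15,15,15,15,15],
  dp=[
    [-0.92,0.36,0.07],
    [-0.91,0.37,0.07],
    [-0.91,0.38,0.07],
    [-0.9,0.39,0.07],
    [-0.9,0.4,0.07],
  ],
  twist=[0.16,0.16,0.16,0.16,0.16],
)

```text
time: 10.32
tool_pos: [661.2, -43.4, 79.5]
tcp_rot: [-3.142, 0.0, 1.443]
contact_force: [0.1, -0.4, -1.8]
grip_width: 24.0
finger_force: 30.0
```

Run:
```python
from h import *
o=get_obs();print(o["time"],o["tool_pos"],o["tcp_rot"],o["contact_force"])
im=np.mean([capture("top") for _ in range(6)],0)
p=o["tool_pos"];y=o["tcp_rot"][2]
tip=[p[0]-107*np.cos(y),p[1]-107*np.sin(y)]
x0,y0,s=282,130,10
e=w2px("top",[649,-147.6,26])
for z in (p[2]-3,p[2]+14): print("tip px",(w2px("top",[*tip,z])-[x0-.5,y0-.5])*s)
end=[p[0]-110*np.cos(y),p[1]-110*np.sin(y)]
print("end px",(w2px("top",[*end,p[2]+14])-[x0-.5,y0-.5])*s, "eye",(e-[x0-.5,y0-.5])*s)
cv2.imwrite("pics/t2.png",crop("top",np.clip(im*1.5,0,255).astype(np.uint8),x0,y0,360,190,s))
```

```text
10.325 [661.19753034 -43.36733998  79.52541172] [-3.14154613e+00  3.70204119e-05  1.44280831e+00] [ 0.10651159 -0.42391137 -1.75928001]
tip px [450.141351   171.83586056]
tip px [463.28917875 152.18803716]
end px [476.00854852 153.64861468] eye [405.6591106  221.09353853]
```

View pics/t2.png

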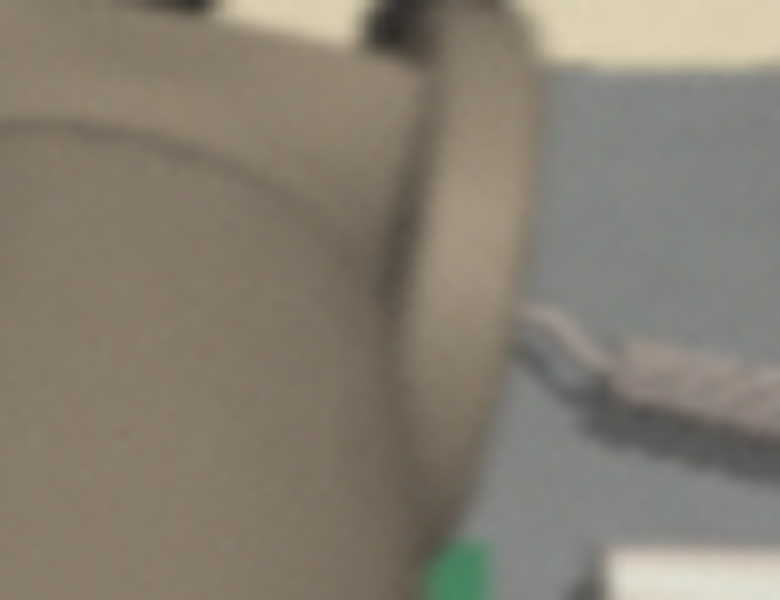

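The arm hides the eye and the tip in the top view, so I'll try the side view.

Run:
```python
from h import *
o=get_obs();p=o["tool_pos"];y=o["tcp_rot"][2]
im=np.mean([capture("side") for _ in range(8)],0)
tip=[p[0]-107*np.cos(y),p[1]-107*np.sin(y)]
x0,y0,s=205,110,8
f=lambda P:((w2px("side",P)-[x0-.5,y0-.5])*s).round()
print("tip",f([*tip,p[2]-3]),"eye",f([649,-147.6,26]),"lug",f([*(np.load("ch.npz")["Q"]@[-125,0]+np.load("ch.npz")["o"]),30]))
print("scale x+5:",f([654,-147.6,26]),"y+5",f([649,-142.6,26]))
cv2.imwrite("pics/s2.png",crop("side",np.clip(im*1.3,0,255).astype(np.uint8),x0,y0,305,185,s))
```

```text
tip [277. 290.] eye [274. 409.] lug [499. 249.]
scale x+5: [261. 407.] y+5 [271. 416.]
```

View pics/s2.png

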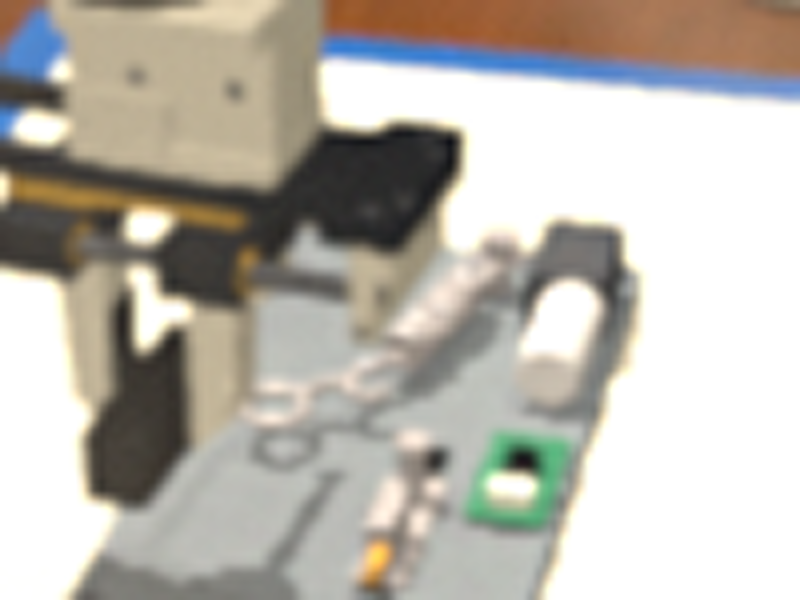

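The side view shows the eye at (279,404), against a prediction of (274,409), so it agrees within about 2 mm. The post head is at (412,440). The tip is hidden behind the finger, so I'll lower it slowly and watch the force.

>>> arm_command(
  gripper=[15,15,15,15,15],
  dp=[
    [0,0,0.6],
    [0,0,0.6],
    [0,0,0.4],
    [0,0,0.1],
    [0,0,0.1],
  ],
  twist=[0,0,0,0,0],
)

```text
time: 11.65
tool_pos: [661.0, -41.9, 34.7]
tcp_rot: [3.141, 0.0, 1.444]
contact_force: [-0.2, -0.0, -2.2]
grip_width: 23.6
finger_force: 30.0
```

>>> arm_command(
  gripper=[15,15,15,15,15],
  dp=[
    [0,0,0.1],
    [0,0,0.1],
    [0,0,0.08],
    [0,0,0],
    [0,0,0],
  ],
  twist=[0,0,0,0,0],
)

```text
time: 12.28
tool_pos: [660.8, -41.8, 27.8]
tcp_rot: [3.141, 0.0, 1.444]
contact_force: [-0.4, 0.3, -2.0]
grip_width: 23.4
finger_force: 30.0
```

Run:
```python
from h import *
z=np.load("ch.npz");Q,o=z["Q"],z["o"]
x0,y0,s=205,110,8
f=lambda P:((w2px("side",P)-[x0-.5,y0-.5])*s).round()
for S in(35,38,41): print(S,f([*(Q@[S,0]+o),37]),f([*(Q@[S+21,0]+o),32]),f([*(Q@[S+51,0]+o),32]))
```

```text
35 [417. 436.] [404. 478.] [386. 523.]
38 [415. 441.] [402. 483.] [384. 528.]
41 [413. 445.] [401. 487.] [382. 532.]
```

>>> arm_command(
  gripper=[15,15,15,15,15],
  dp=[
    [0,0,0.08],
    [0,0,0.08],
    [0,0,0.08],
    [0,0,0.06],
    [0,0,0],
  ],
  twist=[0,0,0,0,0],
)

```text
time: 12.9
tool_pos: [660.6, -41.8, 20.0]
tcp_rot: [-3.141, 0.0, 1.444]
contact_force: [-0.1, 0.0, -1.7]
grip_width: 23.7
finger_force: 30.0
```

```bash
cat >> h.py <<'E'
_z=np.load("ch.npz");Q,O=_z["Q"],_z["o"];L=104.5
def tcp_of(s,th,yaw):
    e=np.array([145+s,-24.]);rho=np.hypot(*e)+5.5;phi=th+np.arctan2(e[1],e[0])
    t=Q@(np.array([-125,0])+rho*np.array([np.cos(phi),np.sin(phi)]))+O
    return t+L*np.array([np.cos(yaw),np.sin(yaw)])
def hook_of(p,yaw):  # s, theta, hook centre in chassis (assuming taut)
    t=np.array(p[:2])-L*np.array([np.cos(yaw),np.sin(yaw)])
    c=Q.T@(t-O)+[125,0];rho=np.hypot(*c)-5.5;x=np.sqrt(rho**2-576);th=np.arctan2(c[1],c[0])+np.arctan2(24,x)
    s=x-145;return s,th,(115+s)*np.array([np.cos(th),np.sin(th)])-[125,0]
E
python3 - <<'E'
from h import *
o=get_obs();p=o["tool_pos"];print(hook_of(p,o["tcp_rot"][2]))
t=tcp_of(20,-.251,1.443);print(t);plan([*t,20],1.443,5)
E
```

```text
(np.float64(-3.531842507042313), np.float64(-0.23113298086451517), array([-16.49606216, -25.53518375]))
[669.53269618 -20.26846273]
0 [np.float64(0.18), np.float64(0.05), np.float64(-0.0)] 0.0
1 [np.float64(0.18), np.float64(0.05), np.float64(-0.0)] 0.0
2 [np.float64(0.18), np.float64(0.05), np.float64(-0.0)] 0.0
3 [np.float64(0.18), np.float64(0.05), np.float64(-0.0)] 0.0
4 [np.float64(0.18), np.float64(0.05), np.float64(-0.0)] 0.0
```

>>> arm_command(
  gripper=[15,15,15,15,15],
  dp=[
    [0.22,0.06,0],
    [0.22,0.06,0],
    [0.22,0.06,0],
    [0.22,0.06,0],
    [0,0,0],
  ],
  twist=[0,0,0,0,0],
)

```text
time: 13.52
tool_pos: [669.3, -20.8, 20.0]
tcp_rot: [-3.141, 0.001, 1.444]
contact_force: [-1.4, -5.6, -0.3]
grip_width: 23.6
finger_force: 30.0
```

Run:
```python
from h import *
fs=[]
for i in range(6): capture("top"); o=get_obs(); fs.append(o["contact_force"])
f=np.mean(fs,0);p=o["tool_pos"];print(p,o["tcp_rot"],o["grip_width"],"F",f,"ang ch",np.arctan2(-f[1],-f[0])-1.5536)
print(hook_of(p,o["tcp_rot"][2]), "s from F",(np.hypot(*f[:2])-2.2)/.18)
```

```text
[669.20938587 -21.2408012   20.05409694] [-3.14090688e+00  1.03584816e-03  1.44372667e+00] 23.402520203114268 F [-2.04294448 -5.63708348 -1.33730886] ang ch -0.3304925311867668
(np.float64(18.990491600643196), np.float64(-0.2510965004215773), array([  4.78862492, -33.29211139])) s from F 21.088108869580626
```

The puller is through the eye: geometry gives a stretch of 19 mm and the force gives 21 mm. Now I'll stretch on to about 58 mm at the same angle.

Run:
```python
from h import *
t=tcp_of(58,-.25,1.444);print(t);plan([*t,20],1.444,10)
```

```text
[679.16955804  16.52219969]
0 [np.float64(0.15), np.float64(0.02), np.float64(0.0)] -0.0
1 [np.float64(0.15), np.float64(0.02), np.float64(0.0)] -0.0
2 [np.float64(0.15), np.float64(0.02), np.float64(0.0)] -0.0
3 [np.float64(0.15), np.float64(0.02), np.float64(0.0)] -0.0
4 [np.float64(0.15), np.float64(0.02), np.float64(0.0)] -0.0
5 [np.float64(0.15), np.float64(0.02), np.float64(0.0)] -0.0
6 [np.float64(0.15), np.float64(0.02), np.float64(0.0)] -0.0
7 [np.float64(0.15), np.float64(0.02), np.float64(0.0)] -0.0
8 [np.float64(0.15), np.float64(0.02), np.float64(0.0)] -0.0
9 [np.float64(0.15), np.float64(0.02), np.float64(0.0)] -0.0
```

>>> arm_command(
  gripper=[15,15,15,15,15],
  dp=[
    [0.2,0.03,0],
    [0.2,0.03,0],
    [0.2,0.03,0],
    [0.2,0.03,0],
    [0.15,0.02,0],
  ],
  twist=[0,0,0,0,0],
)

```text
time: 14.45
tool_pos: [675.3, 1.1, 19.9]
tcp_rot: [-3.14, 0.002, 1.444]
contact_force: [-3.6, -9.1, -1.6]
grip_width: 23.6
finger_force: 30.0
```

>>> arm_command(
  gripper=[15,15,15,15,15],
  dp=[
    [0.15,0.02,0],
    [0.15,0.02,0],
    [0.15,0.02,0],
    [0.1,0.02,0],
    [0,0,0],
  ],
  twist=[0,0,0,0,0],
)

```text
time: 15.08
tool_pos: [678.6, 13.7, 19.7]
tcp_rot: [-3.139, 0.003, 1.443]
contact_force: [-4.9, -12.3, -1.7]
grip_width: 23.5
finger_force: 30.0
```

```bash
cat > st.py <<'E'
from h import *
fs=[]
for i in range(4): capture("side"); o=get_obs(); fs.append(o["contact_force"])
f=np.mean(fs,0);p=o["tool_pos"];print(o["time"],p,o["tcp_rot"],o["grip_width"],"F",f,"ang ch",np.arctan2(-f[1],-f[0])-1.5536)
print(hook_of(p,o["tcp_rot"][2]), "s from F",(np.hypot(*f[:2])-2.2)/.18)
E
python3 - <<'E'
from st import *
yaw=o["tcp_rot"][2]; prev=p
for th in(-.18,-.12,-.08,-.04,0):
    t=tcp_of(58,th,yaw); print(th, 58+115-0,[ (173*np.cos(th)-125).round(1),(173*np.sin(th)).round(1)]); plan([*t,20],yaw,1,fr=[*prev[:2],20,yaw]); prev=[*t,20]
E
```

```text
15.275 [678.5535521   13.49897827  19.6627454 ] [-3.13895495  0.00339095  1.44312121] 23.6046890908732 F [ -4.38297966 -10.89943591  -1.69370995] ang ch -0.3651440780449058
(np.float64(54.922214535860974), np.float64(-0.2505035121632542), array([ 39.61855616, -42.12232142])) s from F 53.042720699423974
-0.18 173 [np.float64(45.2), np.float64(-31.0)]
0 [np.float64(0.25), np.float64(-0.56), np.float64(-0.0)] -0.0
-0.12 173 [np.float64(46.8), np.float64(-20.7)]
0 [np.float64(0.08), np.float64(-0.5), np.float64(-0.0)] -0.0
-0.08 173 [np.float64(47.4), np.float64(-13.8)]
0 [np.float64(0.04), np.float64(-0.33), np.float64(-0.0)] -0.0
-0.04 173 [np.float64(47.9), np.float64(-6.9)]
0 [np.float64(0.02), np.float64(-0.34), np.float64(-0.0)] -0.0
0 173 [np.float64(48.0), np.float64(0.0)]
0 [np.float64(0.01), np.float64(-0.34), np.float64(-0.0)] -0.0
```

>>> arm_command(
  gripper=[15,15,15,15,15],
  dp=[
    [0.1,-0.2,0],
    [0.1,-0.25,0],
    [0.06,-0.25,0],
    [0.04,-0.25,0],
    [0.02,-0.1,0],
  ],
  twist=[0,0,0,0,0],
)

```text
time: 15.9
tool_pos: [653.7, 24.8, 19.9]
tcp_rot: [-3.14, 0.004, 1.444]
contact_force: [-3.1, -13.1, -2.8]
grip_width: 23.7
finger_force: 30.0
```

```bash
python3 st.py
python3 - <<'E'
from h import *
im=np.mean([capture("top") for _ in range(6)],0)
np.save("t3.npy",im);ims=np.mean([capture("side") for _ in range(6)],0)
a=crop("top",np.clip(im*1.5,0,255).astype(np.uint8),285,140,345,190,6)
b=crop("side",np.clip(ims*1.2,0,255).astype(np.uint8),215,130,285,185,7)
h=max(a.shape[0],b.shape[0]);pad=lambda c:cv2.copyMakeBorder(c,0,h-c.shape[0],0,0,0)
r=np.hstack([pad(a[:,:300]),pad(b)]);print(r.shape);cv2.imwrite("pics/m3.png",r)
E
```

```text
16.1 [654.00237552  24.64821059  19.96445623] [-3.14024926  0.00350248  1.44356202] 23.41092311285616 F [ -2.87317536 -12.05009661  -1.28902703] ang ch -0.2168691941915959
(np.float64(57.74001093494482), np.float64(-0.12349285206638509), array([ 46.42449963, -21.27797699])) s from F 56.59942170122275
(385, 790, 3)
```

View pics/m3.png

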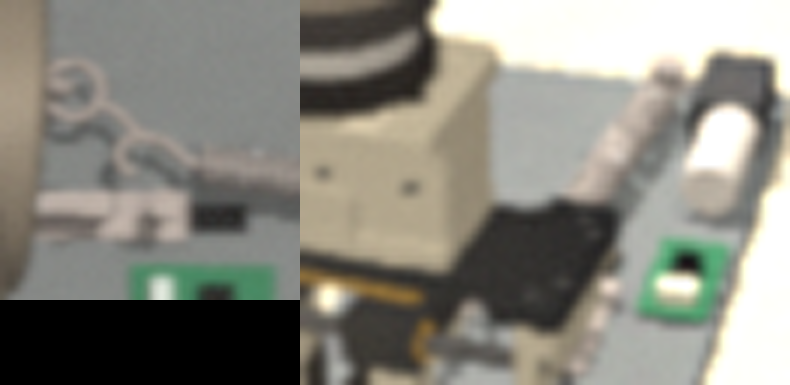

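In the top crop the hook bend's centre is at about (143,150) and the post head at about (165,207). That puts the hook about 7–8 mm past the seat, inside the window, so I'll sweep on gently.

>>> arm_command(
  gripper=[15,15,15,15,15],
  dp=[
    [0.04,-0.1,0],
    [0.02,-0.1,0],
    [0.01,-0.1,0],
    [0.01,-0.1,0],
    [0,0,0],
  ],
  twist=[0,0,0,0,0],
)

```text
time: 17.32
tool_pos: [644.4, 27.9, 20.0]
tcp_rot: [-3.141, 0.004, 1.444]
contact_force: [-3.0, -13.4, -2.3]
grip_width: 23.9
finger_force: 30.0
```

```bash
python3 st.py
```

```text
17.525 [644.59948493  27.84398832  20.0042434 ] [-3.14076026  0.0035418   1.4437698 ] 23.478226712724144 F [ -2.61185114 -12.85110707  -1.64580701] ang ch -0.18331208048809677
(np.float64(58.66693240552328), np.float64(-0.07705993207088074), array([ 48.15155015, -13.36952095])) s from F 60.6324274548509
```

>>> arm_command(
  gripper=[15,15,15,15,15],
  dp=[
    [0,-0.1,0],
    [0,-0.1,0],
    [0,-0.1,0],
    [0,0,0],
    [0,0,0],
  ],
  twist=[0,0,0,0,0],
)

```text
time: 18.15
tool_pos: [637.3, 28.8, 20.1]
tcp_rot: [-3.141, 0.004, 1.444]
contact_force: [-1.9, -13.7, -1.4]
grip_width: 23.7
finger_force: 30.0
```

```bash
python3 st.py
```

```text
18.35 [637.35613209  28.83345697  20.09439289] [-3.14123514  0.00348254  1.44388988] 23.70606082220008 F [ -2.33079294 -12.6495078   -1.34269329] ang ch -0.16501942318719687
(np.float64(58.23733537625452), np.float64(-0.04217904745801285), array([48.08325737, -7.30481937])) s from F 59.235838387311844
```

>>> arm_command(
  gripper=[15,15,15,15,15],
  dp=[
    [0,-0.1,0],
    [0,-0.1,0],
    [0,-0.1,0],
    [0,0,0],
    [0,0,0],
  ],
  twist=[0,0,0,0,0],
)

```text
time: 18.98
tool_pos: [630.1, 29.5, 20.2]
tcp_rot: [3.141, 0.004, 1.444]
contact_force: [-2.7, -14.8, -2.1]
grip_width: 24.0
finger_force: 30.0
```

```bash
python3 st.py
```

```text
19.175 [630.10785692  29.45777141  20.18361177] [3.14146044 0.00388762 1.4440532 ] 23.800864885653866 F [ -1.65869618 -14.1547378   -1.89319401] ang ch -0.09945477699314242
(np.float64(57.69781857844359), np.float64(-0.007379990490721772), array([47.69311567, -1.27449669])) s from F 66.9532890279421
```

>>> arm_command(
  gripper=[15,15,15,15,15],
  dp=[
    [0,-0.04,0],
    [-0.1,0,0],
    [-0.1,0,0],
    [-0.1,0,0],
    [0,0,0],
  ],
  twist=[0,0,0,0,0],
)

```text
time: 19.8
tool_pos: [628.3, 22.6, 20.2]
tcp_rot: [3.141, 0.003, 1.444]
contact_force: [-1.5, -11.9, -2.6]
grip_width: 23.8
finger_force: 30.0
```

```bash
python3 st.py
```

```text
20.0 [628.30416221  22.84422536  20.23422457] [3.14119016e+00 2.89306888e-03 1.44403569e+00] 23.55914422431851 F [ -1.77406885 -11.68039759  -1.78424716] ang ch -0.13353593212061465
(np.float64(50.84777158041044), np.float64(0.0008847521826509802), array([40.84770667,  0.14673416])) s from F 53.41308899690195
```

>>> arm_command(
  gripper=[15,15,15,15,15],
  dp=[
    [-0.1,0,0],
    [-0.1,0,0],
    [-0.1,0,0],
    [0,0,0],
    [0,0,0],
  ],
  twist=[0,0,0,0,0],
)

```text
time: 20.62
tool_pos: [627.4, 17.8, 20.3]
tcp_rot: [3.141, -0.0, 1.444]
contact_force: [-0.6, -0.3, -1.4]
grip_width: 23.8
finger_force: 30.0
```

```bash
python3 st.py
```

```text
20.825 [627.38800084  17.75966132  20.26614313] [ 3.14121095e+00 -1.18758542e-04  1.44416718e+00] 23.790894076121436 F [ 0.13049477 -0.88004772 -1.34918796] ang ch 0.16440514017822783
(np.float64(45.646048703133175), np.float64(0.005153280801162091), array([35.64391563,  0.82785053])) s from F -7.279610582738395
```

The puller's force dropped to about 0, so the post now holds the spring. I'll centre the tip in the eye and lift out.

>>> arm_command(
  gripper=[15,15,15,15,15],
  dp=[
    [-0.05,0,0],
    [0,0,-0.15],
    [0,0,-0.2],
    [0,0,-0.2],
    [0,0,-0.2],
  ],
  twist=[0,0,0,0,0],
)

```text
time: 21.45
tool_pos: [627.2, 16.2, 39.5]
tcp_rot: [3.141, 0.0, 1.444]
contact_force: [0.4, 0.4, -1.0]
grip_width: 23.8
finger_force: 30.0
```

>>> arm_command(
  gripper=[15,15,15,15,15],
  dp=[
    [0,0,-0.6],
    [0,0,-0.8],
    [0,0,-0.6],
    [0.5,0,0],
    [1,0,0],
  ],
  twist=[0,0,0,0,0],
)

```text
time: 22.08
tool_pos: [631.7, 53.7, 88.7]
tcp_rot: [-3.141, 0.0, 1.442]
contact_force: [0.7, -0.2, -0.4]
grip_width: 23.9
finger_force: 30.0
```

Run:
```python
from h import *
o=get_obs();print(o["time"],o["tool_pos"])
for n,u,v,z in(("a",219,252,60),("b",195,113,60),("cas",151,130,10)): print(n,px2w("top",u,v,z).round())
plan([540,290,90],1.6,12)
```

```text
22.075 [631.67999185  53.68045877  88.73869133]
a [401. 108.  60.]
b [741. 168.  60.]
cas [715. 286.  10.]
0 [np.float64(0.74), np.float64(-0.4), np.float64(-0.0)] -0.15
1 [np.float64(0.75), np.float64(-0.39), np.float64(-0.0)] -0.15
2 [np.float64(0.75), np.float64(-0.38), np.float64(-0.0)] -0.15
3 [np.float64(0.76), np.float64(-0.37), np.float64(-0.0)] -0.15
4 [np.float64(0.76), np.float64(-0.36), np.float64(-0.0)] -0.15
5 [np.float64(0.77), np.float64(-0.35), np.float64(-0.0)] -0.15
6 [np.float64(0.77), np.float64(-0.34), np.float64(-0.0)] -0.15
7 [np.float64(0.78), np.float64(-0.33), np.float64(-0.0)] -0.15
8 [np.float64(0.78), np.float64(-0.32), np.float64(-0.0)] -0.15
9 [np.float64(0.78), np.float64(-0.31), np.float64(-0.0)] -0.15
10 [np.float64(0.79), np.float64(-0.3), np.float64(-0.0)] -0.15
11 [np.float64(0.79), np.float64(-0.29), np.float64(-0.0)] -0.15
```

>>> arm_command(
  gripper=[15,15,15,15,15],
  dp=[
    [0.74,-0.4,0],
    [0.75,-0.4,0],
    [0.75,-0.4,0],
    [0.75,-0.35,0],
    [0.75,-0.35,0],
  ],
  twist=[-0.15,-0.15,-0.15,-0.15,-0.15],
)

```text
time: 22.7
tool_pos: [593.4, 152.5, 89.0]
tcp_rot: [3.141, 0.0, 1.51]
contact_force: [0.9, 0.3, -1.1]
grip_width: 23.8
finger_force: 30.0
```

>>> arm_command(
  gripper=[15,15,15,15,15],
  dp=[
    [0.75,-0.35,0],
    [0.75,-0.35,0],
    [0.75,-0.35,0],
    [0.75,-0.3,0],
    [0.75,-0.3,0],
  ],
  twist=[-0.15,-0.15,-0.15,-0.15,-0.15],
)

```text
time: 23.32
tool_pos: [555.6, 247.7, 88.9]
tcp_rot: [3.141, 0.0, 1.576]
contact_force: [-0.3, 1.1, -0.9]
grip_width: 23.7
finger_force: 30.0
```

>>> arm_command(
  gripper=[15,15,15,15,15],
  dp=[
    [0.8,-0.3,0],
    [0.8,-0.3,0],
    [0,0,0.8],
    [0,0,0.8],
    [0,0,0.8],
  ],
  twist=[0,0,0,0,0],
)

```text
time: 23.95
tool_pos: [540.6, 287.2, 28.4]
tcp_rot: [3.141, -0.0, 1.575]
contact_force: [0.1, 0.0, -1.9]
grip_width: 23.5
finger_force: 30.0
```

Run:
```python
from h import *
im=np.mean([capture("top") for _ in range(8)],0)
o=get_obs();print(o["time"],o["tool_pos"],o["tcp_rot"])
for S in(38,40): print(S,[((w2px("top",[*(Q@[S,y]+O),z])-[270-.5,130-.5])*6).round() for y,z in((0,37),(0,26))],"eye",((w2px("top",[*(Q@[S+30,-24]+O),26])-[270-.5,130-.5])*6).round())
cv2.imwrite("pics/t4.png",crop("top",np.clip(im*1.5,0,255).astype(np.uint8),270,130,400,205,6))
```

```text
24.35 [541.47092601 286.66796324  29.97374564] [ 3.13988796e+00 -5.28714299e-04  1.57468799e+00]
38 [array([255., 266.]), array([251., 272.])] eye [178. 215.]
40 [array([250., 266.]), array([246., 272.])] eye [173. 214.]
```

View pics/t4.png

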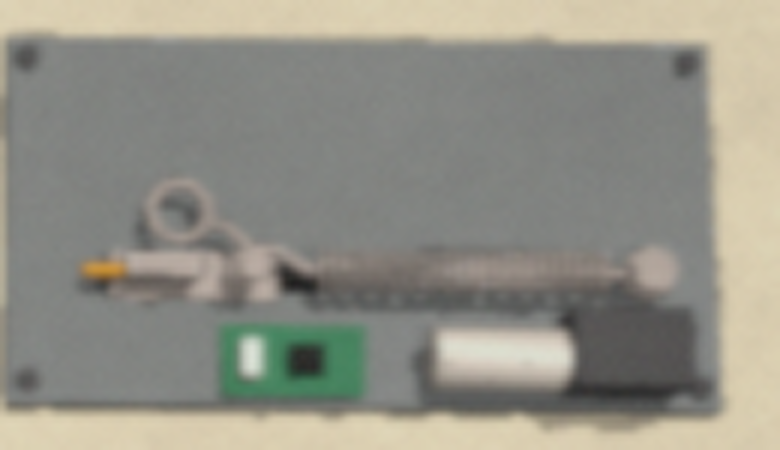

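The spring lies straight, with its hook on the post and the eye at (180,210), free of the puller. Now I'll lay the puller down.

>>> arm_command(
  gripper=[15,15,15,15,15],
  dp=[
    [0,0,0.4],
    [0,0,0.3],
    [0,0,0.14],
    [0,0,0.08],
    [0,0,0],
  ],
  twist=[0,0,0,0,0],
)

```text
time: 24.98
tool_pos: [541.1, 286.4, 6.0]
tcp_rot: [3.141, -0.0, 1.575]
contact_force: [1.0, -0.6, -1.1]
grip_width: 23.4
finger_force: 30.0
```

Run:
```python
from h import *
o=get_obs();print(o["tool_pos"],o["contact_force"])
```

```text
[541.05130807 286.3756048    6.01398019] [ 1.01647326 -0.62711433 -1.13907926]
```

>>> arm_command(
  gripper=[40,60,60,60,60],
  dp=[
    [0,0,0],
    [0,0,0],
    [0,0,0],
    [0,0,0],
    [0,0,0],
  ],
  twist=[0,0,0,0,0],
)

```text
time: 25.6
tool_pos: [540.9, 286.3, 5.9]
tcp_rot: [3.142, 0.0, 1.575]
contact_force: [-0.1, -0.1, 0.3]
grip_width: 59.7
finger_force: 0.0
```

>>> arm_command(
  gripper=[60,60,60,60,60],
  dp=[
    [0,0,-0.3],
    [0,0,-1],
    [0,0,-1],
    [0,0,-1],
    [0,0,-1],
  ],
  twist=[0,0,0,0,0],
)

```text
time: 26.22
tool_pos: [540.9, 286.3, 114.8]
tcp_rot: [3.141, -0.0, 1.575]
contact_force: [-0.5, 1.1, 0.7]
grip_width: 59.9
finger_force: 0.0
```

>>> arm_command(
  gripper=[60,60,60,60,60],
  dp=[
    [0,0,-1],
    [0,0,-1],
    [0,0,-0.5],
    [0,0,0],
    [0,0,0],
  ],
  twist=[0,0,0,0,0],
)

```text
time: 26.85
tool_pos: [540.4, 286.1, 174.9]
tcp_rot: [-3.14, 0.001, 1.575]
contact_force: [-0.4, 0.5, -0.5]
grip_width: 60.1
finger_force: 0.0
```

Run:
```python
from h import *
o=get_obs();print(o["time"],o["tool_pos"],o["grip_width"])
cv2.imwrite("pics/s5.png",crop("side",capture("side"),120,120,320,320,3))
```

```text
26.85 [540.35208371 286.1226082  174.85474806] 60.08686963317913
```

View pics/s5.png

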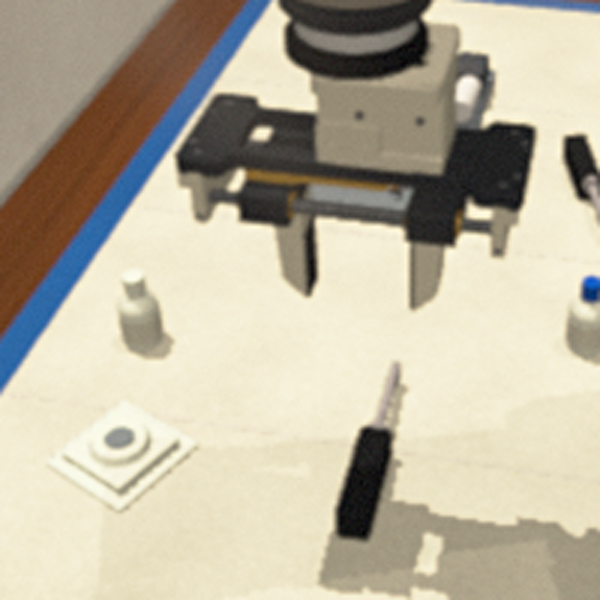

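The puller lies flat on the pad, with its handle at (365,480). The bottles and cassette stand where they were, and the gripper is clear.

```bash
python3 -c "
from plant import *
print(close_job())"
```

```text
the job is handed in; nothing more can be done
None
```

The spring's hook is caught behind the anchor post, which alone holds it stretched, the puller lies flat on the pad clear of the rocker, and the job is handed in at about 27 s of the 72 s allowed.

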